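# Set the tally wheel to the brownies on the paddle board

## Robot

A 6-joint arm with a two-finger parallel gripper is mounted at the origin on a cart in front of the work surface, level with it; the furniture and walls round the work are solid. World frame = base frame: x ahead of the robot, y to its left, z up, the work surface at z = 0. Lengths are in m, angles in rad, forces in N, time in s.
With the tool pointing down it reaches from about 0.4 to 0.825 m from the base axis. Payload 7 kg.
Tool frame: the origin (TCP) lies on the front face of the gripper's body, between the roots of the fingers; the fingertips stand 66 mm ahead of it and the grasp point (between the pads) lies 47 mm ahead of it; z points along the fingers, y is the line along which they close (so a half turn about z gives the same grasp; the last joint's range is limited). The gripper opens to 88 mm and grips with 3 to 60 N. Pads are 19 mm wide; open, the fingers measure 130 mm over their backs; the gripper's body (78 mm by 193 mm) begins 47 mm behind the grasp point.
Start: joints at [-0.993, 0.359, 0.012, 0, -1.224, -0.288], TCP at [0.193, -0.647, 0.292] pointing down, gripper open.
Joint ranges: [-3.07, 3.07], [-1.43, 2.12], [-1.02, 1.25], [-3.03, 1.67], [-3.05, -0], [-3.03, 3.03]. Speed limits (rad/s): [2.39, 2.39, 3.01, 3.14, 3.14, 3.14].

## Interface

Orientations are given as [roll, pitch, yaw] about the fixed x, y, z axes, in that order (R = Rz(yaw) Ry(pitch) Rx(roll)).
In Python, from station import arm gives the robot as it stands. The module is installed in compiled form; this text tells all that it offers.
- The arm moves only by the tool move_arm, never from a script. Its argument "increments" is a list of rows, each an object of numbers: "jaw": the gripper command: -1 is shut, 1 is fully open, values between are in proportion; "dx", "dy", "dz": the shift along the tool's x, y, z in m; "twist": the turn about the tool's z in rad. A call has 1 to 12 rows; each row shifts and turns the commanded pose from where the row before left it, along the tool's axes as they then stand; what a row does not reach is not made up. A row lasts 1/12 s, in which the tool goes at most 41.7 mm and 7.16 degrees, less where a joint would pass 70% of its speed; a pose out of reach is approached as far as the arm can. A call is refused whole if a number of a shift passes 0.0417 or a number of a turn 0.125, either way. A call with a gripper value outside its range is refused whole. The fingers move at their own pace and stop on an object; "force" is the grip in N (left out, the last holds). Time passes only in rows, so rows that do not move let the fingers close. It gives the time, the measured TCP pose, the force, the opening and the grip force at its end, in the units of the state.
- arm.get_state(): the state, without advancing time (a new reading comes with each control period).
- arm.grab_frame(name): name is "side" or "top" or "wrist"; returns the picture (480x640x3 uint8, blue, green, red); there is no depth.
- arm.camera_info(name): a dict with "K" (3x3 intrinsics, pixels), "k1" (the pictures are not rectified: a ray, as slopes to the right and down, at radius r is drawn at 1 + k1 r^2 times it, then the intrinsics apply), "extrinsics" (4x4, takes a point from camera to world coordinates). Camera axes: x right, y down, z forward; pixel columns grow to the right and rows downward; lengths in m; the calibration is good to about 2 mm. A picture is of the moment at which its call begins: read the wrist's pose just before it. camera_info takes no time and is no camera call; for the wrist camera it gives the pose at the moment of the call.
- arm.job_done(): hands the job in; it is judged then, once.
Trained networks look in the newest picture that a camera, given by its name, has taken for a name from the list of things; names that differ only in an ending like _2 or _b are one class to them, and where a whole thing is asked for, a point or a joint stands for the part that bears it (a point fixed in the world has none). Each returns a list of dicts, best first, with "score" (0 to 1); they miss things now and then, are a little off and sometimes report something else, mostly with a low value. They report only what shows in the picture. A call takes as long as a camera call. They do not tell look-alikes from the thing itself.
- arm.find_in(camera, name): "position" ([x, y, z] in m, in world coordinates, good to about 4 mm: the middle of the surface that is visible of it).
- arm.silhouettes(camera, name): "pixels" (480x640 bool, what is visible of it).
- arm.pinpoint(camera, name): "position" ([x, y, z] in m, in world coordinates, good to about 4 mm: a listed point, or the origin of a listed thing).
The state is a dict: "t": time; "q": joint angles; "qd": joint speeds; "joint_efforts": joint torques, N m; "eef_pos": TCP position; "ee_rot": TCP orientation; "force": force on the tool from outside, world axes, zero at the start; "moment": the same for the moment, N m; "width": finger opening in m; "gripper_force": force on a finger pad.
Only numpy, scipy, OpenCV 4.12 (cv2) and the standard library are available. Lean on these libraries where they do the work, as an engineer would, in place of code of your own. Each camera call takes 0.05 s, during which the arm holds its last target. There are 200 camera calls.

## Task

The tally counter still shows the last order. With a fingertip, flick its toothed wheel forward (clockwise seen from above) click by click, never turning it back a click and never going past, until the field at the pointer has as many dots as there are brownies on the wooden board with the handle. Flick it lightly without pinching or forcing it, leave the boards' pastries and the things around as they stand, and take the hand away.

Things in the scene. Friction and masses are not known exactly. Their poses are not given: they have to be found in the camera images.
- tally_base: Tally counter, fixed: round steel foot 132 mm across, 12 mm high, on it a drum 80 mm across up to z 27 mm, and above it an aluminium star wheel turning on a vertical axis. Origin on that axis at the counter top, z up; +x points to the pointer. Wheel z 28 to 44 mm: a disc of radius 42 mm with 8 radial teeth, 9 mm wide, out to radius 63 mm, 45 degrees apart; fingertips fit between them.
- pointer_tip (a point): Tip of the pointer, a steel cone that reaches in over the wheel from a post 76 to 88 mm from the axis (24 mm wide, 60 mm high): 52 mm from the axis on the +x side of the counter's frame, 54 mm high. At rest one tooth stands under the pointer and one on the far side of the wheel from it.
- wheel_bar (a point): Outer end of the raised dark bar (38 mm long, 7 mm wide) on the wheel's top face, 58 mm from the axis, 49 mm high; it turns with the wheel. The bar marks field 0. Each tooth has a field: from the bar counter-clockwise seen from above they bear 1, 2, 3 ... 7 raised dots (6 mm).
- tally_wheel (a joint): Wheel angle (rad), grows clockwise seen from above (forward; the side away from the pointer moves to +y of the counter's frame). n*0.785 when n dots are at the pointer, 0 for the bar; starts at 6 or 7 dots (-1.571, -0.785), so forward leads past the bar to 1, 2, 3. A detent of 2 to 3 N at a tooth holds each click; once past half-way it snaps into the next, short of it it springs back.
- paddle_board: The board with the handle: wooden, 110 x 230 x 14 mm, fixed, with a 60 mm long handle at its -y end. Origin at the centre of the underside of the 110 x 230 mm part, y along its length. Three pastries lie on it in a row, 75 mm apart. It lies to the left or to the right of the tally counter, and the plain board on the other side.
- plain_board: The board without a handle: wooden, 110 x 230 x 14 mm, fixed, origin at the centre of its underside. Three pastries lie on it too; they do not count.
- brownie_0: Dark square brownie, 50 x 52 x 26 mm, origin at the centre of its underside; on one of the boards.
- brownie_1: Brownie like brownie_0.
- brownie_2: Brownie like brownie_0.
- muffin_2: Small chocolate muffin in a paper case, 61 x 57 x 46 mm, on one of the boards; not a brownie.
- cookie_0: Flat round butter biscuit, 59 x 58 x 12 mm, on one of the boards.
- cookie_1: Biscuit like cookie_0.
- cup_0: Small handleless patterned cup, 58 mm wide, 62 mm high, behind the tally counter; bystander.
- sugar_pot: Glass sugar pourer, 68 mm wide, 156 mm high, behind the tally counter; bystander.
Not all that is in view belongs to the job. Leave any purple or white look-alike of the brownie_2 alone.

How it is judged:
At the end, for the whole second after the job is handed in: The wheel rests in the click (within 0.2 rad) whose number of dots at the pointer equals the number of brownies on the board with the handle (1, 2 or 3), reached forward through the bar (((not (horizontal distance between brownie_1 and paddle_board below 0.115 m) and not (horizontal distance between brownie_2 and paddle_board below 0.115 m) and value of joint tally_wheel between 0.5854 and 0.9854 rad and velocity of joint tally_wheel between -0.3 and 0.3 rad/s) or (horizontal distance between brownie_1 and paddle_board below 0.115 m and not (horizontal distance between brownie_2 and paddle_board below 0.115 m) and value of joint tally_wheel between 1.3708 and 1.7708 rad and velocity of joint tally_wheel between -0.3 and 0.3 rad/s) or (not (horizontal distance between brownie_1 and paddle_board below 0.115 m) and horizontal distance between brownie_2 and paddle_board below 0.115 m and value of joint tally_wheel between 1.3708 and 1.7708 rad and velocity of joint tally_wheel between -0.3 and 0.3 rad/s) or (horizontal distance between each of brownie_1, brownie_2 and paddle_board below 0.115 m and value of joint tally_wheel between 2.1562 and 2.5562 rad and velocity of joint tally_wheel between -0.3 and 0.3 rad/s))); the robot touches nothing.
It fails at once if the wheel went past the right field (by more than 0.6 of a click) ((not (horizontal distance between brownie_1 and paddle_board below 0.115 m) and not (horizontal distance between brownie_2 and paddle_board below 0.115 m) and value of joint tally_wheel above 1.2566 rad) or (horizontal distance between brownie_1 and paddle_board below 0.115 m and not (horizontal distance between brownie_2 and paddle_board below 0.115 m) and value of joint tally_wheel above 2.042 rad) or (not (horizontal distance between brownie_1 and paddle_board below 0.115 m) and horizontal distance between brownie_2 and paddle_board below 0.115 m and value of joint tally_wheel above 2.042 rad) or (horizontal distance between each of brownie_1, brownie_2 and paddle_board below 0.115 m and value of joint tally_wheel above 2.8274 rad)).
It fails at once if the wheel was turned back by a click (value of joint tally_wheel below -2.1991 rad or (value of joint tally_wheel below -1.3352 rad and distance of wheel_bar from where it was at the start of the episode above 0.038 m)).
It fails at once if the wheel or its stand was pinched or forced (more than 25 N) (contact force between the fingers and tally_base above 25 N).
It fails at once if a pastry or another bystander was moved more than 15 mm (distance of any of brownie_0, brownie_1, brownie_2, muffin_2, cookie_0, cookie_1, cup_0, sugar_pot from where it was at the start of the episode above 0.015 m).
It also fails if it takes over 61 s, if anything falls off the work surface, if the arm or the gripper's body presses on something with over 40 N, if the wrist force passes 120 N, or if a joint passes its speed limit or range.

## Working session

There is one attempt and no reset: what is moved stays moved. The work goes in short steps, Python scripts to look and compute and a tool call to move; the robot and the scene stay as the last step left them, time stands still between calls to the robot, and variables do not carry over. Pictures are saved under pics/ and viewed, at most 10 in all, crops included, and the job is handed in when it is done.

Besides the shell and the picture viewer there is one more tool, called after "Call:" as name([rows], argument=value, ...), one row to a line, values as JSON. move_arm: Moves the arm, as the interface text tells. Its arguments: {"type":"object","properties":{"increments":{"type":"array"},"force":{"type":"number"}},"required":["increments"]}

```bash
mkdir -p pics; python3 - <<'E'
from station import arm
import cv2
s=arm.get_state();print(s['t'],s['eef_pos'],s['ee_rot'],s['width'])
t=arm.grab_frame("top");cv2.imwrite("pics/top0.png",t)
sd=arm.grab_frame("side");cv2.imwrite("pics/side0.png",sd)
for c in("top","side"):
  print(c,arm.camera_info(c)['extrinsics'].round(3).tolist())
  for n in("tally_base","pointer_tip","wheel_bar","paddle_board","plain_board","brownie_0","cookie_0","muffin_2","cup_0","sugar_pot"):
    print(n,[(r['score'].__round__(2) if 1 else 0,[round(float(v),3) for v in r['position']]) for r in arm.pinpoint(c,n)[:5]])
print(arm.get_state()['t'])
E
```

```text
0.0 [ 0.19275732 -0.64647078  0.29123099] [ 3.13993550e+00 -1.46499670e-04 -2.85187056e+00] 0.08781303383746876
top [[0.145, -0.952, 0.27, 0.025], [-0.989, -0.14, 0.038, 0.009], [0.002, -0.272, -0.962, 2.031], [0.0, 0.0, 0.0, 1.0]]
tally_base [(0.89, [0.525, -0.092, -0.002])]
pointer_tip [(0.68, [0.574, -0.083, 0.058])]
wheel_bar [(0.96, [0.514, -0.033, 0.05])]
paddle_board [(0.64, [0.42, -0.396, -0.003])]
plain_board [(0.6, [0.427, 0.351, -0.001]), (0.54, [0.426, -0.322, 0.012])]
brownie_0 [(0.67, [0.424, -0.32, 0.013]), (0.66, [0.421, -0.473, 0.014]), (0.56, [0.438, 0.124, 0.0]), (0.52, [0.453, 0.56, -0.003])]
cookie_0 [(0.63, [0.425, 0.277, 0.013]), (0.52, [0.417, -0.401, 0.011])]
muffin_2 [(0.56, [0.429, 0.434, 0.016])]
cup_0 [(0.81, [0.639, -0.199, 0.001]), (0.4, [0.426, 0.354, -0.004])]
sugar_pot [(0.36, [0.429, 0.351, -0.003])]
side [[-0.998, -0.051, 0.034, 0.521], [-0.059, 0.671, -0.739, 1.119], [0.015, -0.74, -0.673, 0.974], [0.0, 0.0, 0.0, 1.0]]
tally_base [(0.56, [0.523, -0.087, -0.004])]
pointer_tip [(0.87, [0.581, -0.084, 0.052])]
wheel_bar [(0.8, [0.512, -0.032, 0.048])]
paddle_board [(0.86, [0.419, -0.395, -0.001]), (0.7, [0.424, 0.356, -0.002]), (0.59, [0.425, -0.474, 0.015])]
plain_board [(0.92, [0.423, 0.352, 0.001])]
brownie_0 [(0.96, [0.452, 0.558, 0.001]), (0.75, [0.421, 0.355, 0.011]), (0.69, [0.443, 0.671, -0.0]), (0.66, [0.427, -0.323, 0.013]), (0.59, [0.425, -0.475, 0.016])]
cookie_0 [(0.64, [0.417, -0.399, 0.016]), (0.63, [0.426, 0.277, 0.018]), (0.55, [0.425, 0.355, -0.002])]
muffin_2 [(0.78, [0.426, 0.429, 0.014])]
cup_0 [(0.63, [0.64, -0.2, 0.001])]
sugar_pot [(0.66, [0.725, -0.167, 0.0])]
1.1
```

View pics/top0.png

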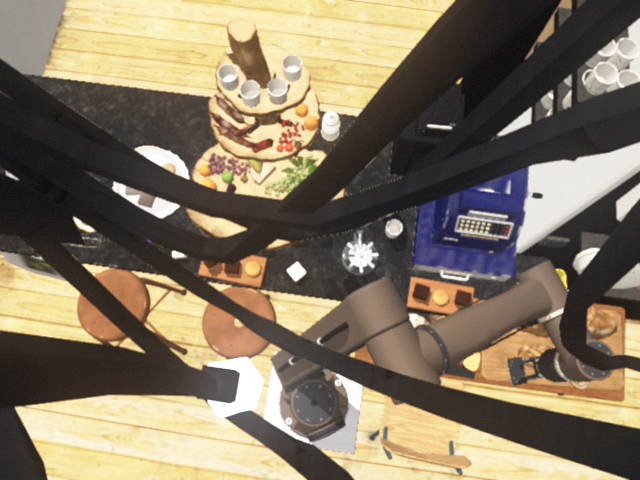

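View pics/side0.png

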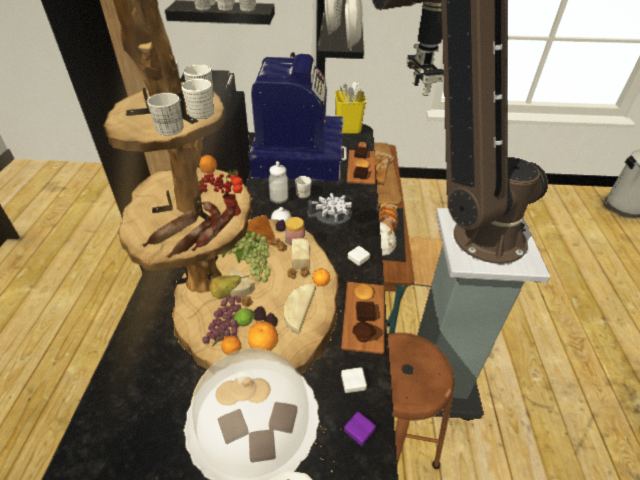

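The pictures show the wheel at top (360,255) and side (331,207). The right board at top (440,294) carries brownie, biscuit, brownie. The left board at top (232,270), side (364,316), carries biscuit, brownie, muffin. The white cubes at top (296,270) and side (358,256) and (353,380), and the purple one at side (360,428), are look-alikes to leave alone. Next I check which board has the handle.

```bash
python3 - <<'E'
import cv2,numpy as np
t=cv2.imread("pics/top0.png");s=cv2.imread("pics/side0.png")
def c(i,x,y,w,h): return cv2.resize(i[y:y+h,x:x+w],(400,300),interpolation=cv2.INTER_CUBIC)
a=np.vstack([np.hstack([c(t,390,255,100,75),c(t,185,235,100,75)]),np.hstack([c(s,320,115,100,75),c(s,300,170,80,60)])])
cv2.imwrite("pics/crop0.png",a)
E
```

```text
(no output)
```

View pics/crop0.png

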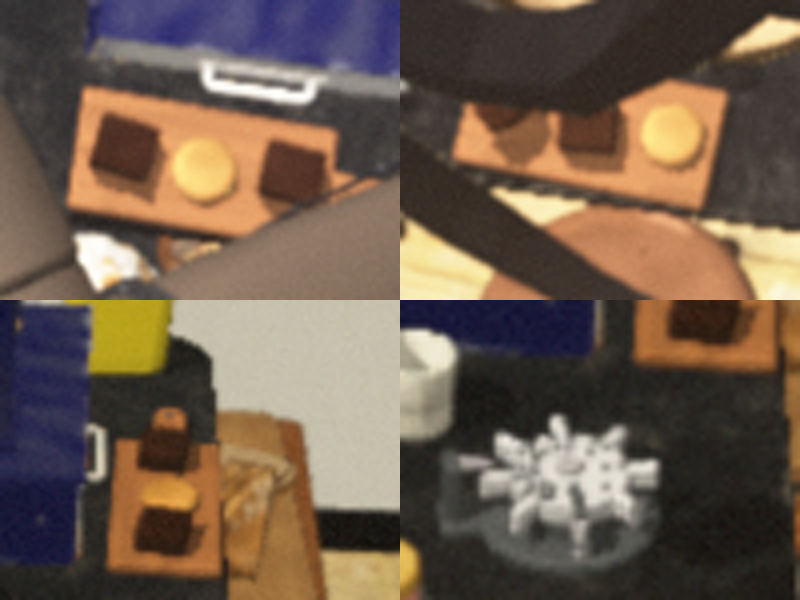

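The board with the handle is the right one: its handle shows at the far end, crop (170,415). It holds two brownies at crop (125,148) and (293,170) and a biscuit between them. The target is therefore 2 dots. The bar stands about 90° counter-clockwise of the pointer, so the wheel shows 6 and needs 4 clicks. I'm moving near it with the gripper shut.

Call:
move_arm([
  {"jaw": -1,"dx": -0.0235,"dy": 0.027},
  {"jaw": -1,"dx": -0.0235,"dy": 0.027},
  {"jaw": -1,"dx": -0.0235,"dy": 0.027},
  {"jaw": -1,"dx": -0.0235,"dy": 0.027},
  {"jaw": -1,"dx": -0.0235,"dy": 0.027},
  {"jaw": -1,"dx": -0.0235,"dy": 0.027},
  {"jaw": -1,"dx": -0.0235,"dy": 0.027},
  {"jaw": -1,"dx": -0.0235,"dy": 0.027},
  {"jaw": -1,"dx": -0.0235,"dy": 0.027},
  {"jaw": -1,"dx": -0.0235,"dy": 0.027},
  {"jaw": -1,"dx": -0.0235,"dy": 0.027},
  {"jaw": -1,"dx": -0.0235,"dy": 0.027},
], force=10)

```text
$.increments[0]: bad value
```

Call:
move_arm([
  {"jaw": -1,"dx": -0.0235,"dy": 0.027},
  {"jaw": -1,"dx": -0.0235,"dy": 0.027},
  {"jaw": -1,"dx": -0.0235,"dy": 0.027},
  {"jaw": -1,"dx": -0.0235,"dy": 0.027},
])

```text
$.increments[0]: bad value
```

Call:
move_arm([
  {"jaw": -1,"twist": -0.119},
  {"jaw": -1,"twist": -0.119},
  {"jaw": -1,"twist": -0.119},
  {"jaw": -1,"twist": -0.119},
  {"jaw": -1,"twist": -0.119},
  {"jaw": -1,"twist": -0.119},
  {"jaw": -1,"twist": -0.119},
  {"jaw": -1,"twist": -0.119},
  {"jaw": -1,"twist": -0.119},
  {"jaw": -1,"twist": -0.119},
  {"jaw": -1,"twist": -0.119},
  {"jaw": -1,"twist": -0.119},
])

```text
$.increments[0]: bad value
```

```bash
cat >h.py <<'E'
from station import arm
import cv2,numpy as np
def look(cam,names,fn=None):
  s=arm.get_state();print(round(s['t'],2),np.round(s['eef_pos'],4),np.round(s['ee_rot'],3),np.round(s['force'],1),round(s['width'],4))
  im=arm.grab_frame(cam)
  if fn:cv2.imwrite(fn,im)
  o={}
  for n in names:
    r=arm.pinpoint(cam,n);o[n]=[np.array(q['position']) for q in r]
    print(cam,n,[(round(q['score'],2),np.round(q['position'],4).tolist()) for q in r[:2]])
  return o
E
python3 - <<'E'
from h import *
print(arm.camera_info("wrist")['extrinsics'].round(3).tolist())
look("wrist",["tally_base","pointer_tip","wheel_bar"],"pics/w1.png")
E
```

```text
[[-0.285, 0.921, 0.265, 0.121], [0.958, 0.274, 0.079, -0.667], [-0.0, 0.277, -0.961, 0.385], [0.0, 0.0, 0.0, 1.0]]
1.1 [ 0.1929 -0.6469  0.2922] [-3.142 -0.    -2.852] [ 0.1 -0.   0.3] 0.0878
wrist tally_base []
wrist pointer_tip []
wrist wheel_bar []
```

View pics/w1.png

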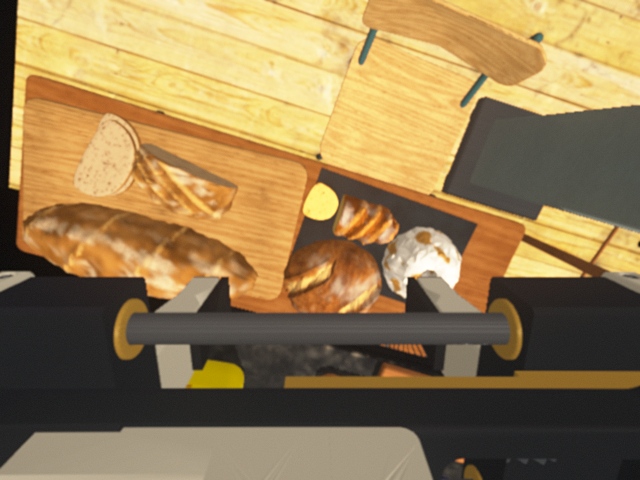

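The rows were refused, perhaps because every key has to be given. The wrist picture shows only the bread boards below the start pose, and the open fingers at (190,330) and (445,330).

Call:
move_arm([
  {"jaw": -1,"dx": -0.0235,"dy": 0.027,"dz": 0,"twist": 0},
  {"jaw": -1,"dx": -0.0235,"dy": 0.027,"dz": 0,"twist": 0},
  {"jaw": -1,"dx": -0.0235,"dy": 0.027,"dz": 0,"twist": 0},
  {"jaw": -1,"dx": -0.0235,"dy": 0.027,"dz": 0,"twist": 0},
  {"jaw": -1,"dx": -0.0235,"dy": 0.027,"dz": 0,"twist": 0},
  {"jaw": -1,"dx": -0.0235,"dy": 0.027,"dz": 0,"twist": 0},
  {"jaw": -1,"dx": -0.0235,"dy": 0.027,"dz": 0,"twist": 0},
  {"jaw": -1,"dx": -0.0235,"dy": 0.027,"dz": 0,"twist": 0},
  {"jaw": -1,"dx": -0.0235,"dy": 0.027,"dz": 0,"twist": 0},
  {"jaw": -1,"dx": -0.0235,"dy": 0.027,"dz": 0,"twist": 0},
  {"jaw": -1,"dx": -0.0235,"dy": 0.027,"dz": 0,"twist": 0},
  {"jaw": -1,"dx": -0.0235,"dy": 0.027,"dz": 0,"twist": 0},
], force=10)

```text
t: 2.3
eef_pos: [0.3708, -0.2542, 0.2926]
ee_rot: [-3.141, 0.001, -2.852]
force: [0.8, -0.0, -0.1]
width: 0.013
gripper_force: 0.0
```

Call:
move_arm([
  {"jaw": -1,"dx": -0.0235,"dy": 0.027,"dz": 0,"twist": 0},
  {"jaw": -1,"dx": -0.0235,"dy": 0.027,"dz": 0,"twist": 0},
  {"jaw": -1,"dx": -0.0235,"dy": 0.027,"dz": 0,"twist": 0},
  {"jaw": -1,"dx": -0.0235,"dy": 0.027,"dz": 0,"twist": 0},
])

```text
t: 2.63
eef_pos: [0.43, -0.1237, 0.2927]
ee_rot: [-3.141, 0.001, -2.852]
force: [-0.1, 0.1, 0.4]
width: 0.0004
gripper_force: 0.0
```

Call:
move_arm([
  {"jaw": -1,"dx": 0,"dy": 0,"dz": 0.005,"twist": -0.119},
  {"jaw": -1,"dx": 0,"dy": 0,"dz": 0.005,"twist": -0.119},
  {"jaw": -1,"dx": 0,"dy": 0,"dz": 0.005,"twist": -0.119},
  {"jaw": -1,"dx": 0,"dy": 0,"dz": 0.005,"twist": -0.119},
  {"jaw": -1,"dx": 0,"dy": 0,"dz": 0.005,"twist": -0.119},
  {"jaw": -1,"dx": 0,"dy": 0,"dz": 0.005,"twist": -0.119},
  {"jaw": -1,"dx": 0,"dy": 0,"dz": 0.005,"twist": -0.119},
  {"jaw": -1,"dx": 0,"dy": 0,"dz": 0.005,"twist": -0.119},
  {"jaw": -1,"dx": 0,"dy": 0,"dz": 0.005,"twist": -0.119},
  {"jaw": -1,"dx": 0,"dy": 0,"dz": 0.005,"twist": -0.119},
  {"jaw": -1,"dx": 0,"dy": 0,"dz": 0.005,"twist": -0.119},
  {"jaw": -1,"dx": 0,"dy": 0,"dz": 0.005,"twist": -0.119},
])

```text
t: 3.63
eef_pos: [0.4298, -0.1254, 0.2321]
ee_rot: [-3.141, -0.0, -1.418]
force: [0.3, -0.2, 0.2]
width: 0.0006
gripper_force: 0.0
```

```bash
python3 - <<'E'
from h import *
look("wrist",["tally_base","pointer_tip","wheel_bar"],"pics/w2.png")
E
```

```text
3.63 [ 0.4298 -0.1254  0.2321] [-3.141 -0.    -1.418] [ 0.3 -0.2  0.2] 0.0006
wrist tally_base [(0.84, [0.5216, -0.0942, -0.0009])]
wrist pointer_tip [(0.73, [0.5719, -0.0868, 0.0522])]
wrist wheel_bar []
```

View pics/w2.png

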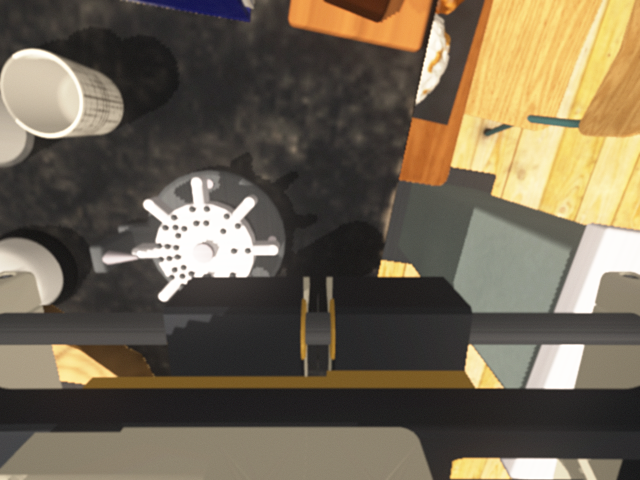

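The wrist picture shows the pointer at (105–150,255), the hub at (205,251), the near tooth exactly horizontal at (275,251) and the fingertips at (303–335,280). The bar is hidden below, which agrees with 6 dots at the pointer. I compute the fingertip extents and the tooth and hub positions from the pixels.

```bash
python3 - <<'E'
from h import *
from scipy.spatial.transform import Rotation as Ro
ci=arm.camera_info("wrist");K=np.array(ci['K']);k1=ci['k1'];E=np.array(ci['extrinsics'])
s=arm.get_state();R=Ro.from_euler('xyz',s['ee_rot']).as_matrix();p=np.array(s['eef_pos'])
D=lambda k:np.array([k,0,0,0])
def proj(w):
  c=np.linalg.inv(E)@np.r_[w,1];return cv2.projectPoints(c[None,:3],np.zeros(3),np.zeros(3),K,D(k1))[0].ravel().round(0)
for d in(6,8,10,15,21):
  print(d,[proj(p+R@np.array([x,sg*d,66])*1e0*np.array(1e-3) if 0 else p+R@(np.array([x,sg*d,66])/1e3)) for x in(9.5,) for sg in(-1,1)])
def back(u,v,z):
  n=cv2.undistortPoints(np.array([[[u,v]]],float),K,D(k1)).ravel();r=E[:3,:3]@np.r_[n,1];return (E[:3,3]+r*(z-E[2,3])/r[2]).round(4)
C=np.array([.523,-.091])
print("hub",[back(205,251,z) for z in(.044,.05)],"teeth",back(278,251,.044),back(199,182,.044),back(146,204,.044),back(254,200,.044))
for a in(.12,.153):
  print(a,[proj(np.r_[C+.063*np.array([np.cos(a+t),np.sin(a+t)]),.044]) for t in np.pi+np.array([0,.785,1.571,2.356])])
E
```

```text
6 [array([305., 273.]), array([329., 273.])]
8 [array([301., 273.]), array([333., 273.])]
10 [array([297., 273.]), array([337., 273.])]
15 [array([287., 273.]), array([347., 273.])]
21 [array([274., 273.]), array([360., 273.])]
hub [array([ 0.5224, -0.0927,  0.044 ]), array([ 0.5206, -0.0949,  0.05  ])] teeth [ 0.4605 -0.1016  0.044 ] [ 0.5303 -0.1509  0.044 ] [ 0.5726 -0.1266  0.044 ] [ 0.4849 -0.1426  0.044 ]
0.12 [array([278., 254.]), array([255., 203.]), array([199., 179.]), array([146., 200.])]
0.153 [array([278., 252.]), array([253., 201.]), array([196., 179.]), array([144., 202.])]
```

The fingertips are 16 mm (radial) × 19 mm (tangential) when shut. The counter centre is about (0.5225, −0.0925) with yaw about 0.15, so the tool is already aligned. I descend outside the wheel, then enter the gap.

Call:
move_arm([
  {"jaw": -1,"dx": 0.0004,"dy": 0,"dz": 0.0112,"twist": 0},
  {"jaw": -1,"dx": 0.0004,"dy": 0,"dz": 0.0112,"twist": 0},
  {"jaw": -1,"dx": 0.0004,"dy": 0,"dz": 0.0112,"twist": 0},
  {"jaw": -1,"dx": 0.0004,"dy": 0,"dz": 0.0112,"twist": 0},
  {"jaw": -1,"dx": 0.0004,"dy": 0,"dz": 0.0112,"twist": 0},
  {"jaw": -1,"dx": 0.0004,"dy": 0,"dz": 0.0112,"twist": 0},
  {"jaw": -1,"dx": 0.0004,"dy": 0,"dz": 0.0112,"twist": 0},
  {"jaw": -1,"dx": 0.0004,"dy": 0,"dz": 0.0112,"twist": 0},
  {"jaw": -1,"dx": 0.0004,"dy": 0,"dz": 0.0112,"twist": 0},
  {"jaw": -1,"dx": 0.0004,"dy": 0,"dz": 0.0112,"twist": 0},
  {"jaw": -1,"dx": 0,"dy": 0,"dz": 0.0112,"twist": 0},
  {"jaw": -1,"dx": 0,"dy": 0,"dz": 0.0112,"twist": 0},
])

```text
t: 4.83
eef_pos: [0.4308, -0.1294, 0.0977]
ee_rot: [-3.141, -0.0, -1.428]
force: [-0.2, 0.1, 0.1]
width: 0.0005
gripper_force: 0.0
```

Call:
move_arm([
  {"jaw": -1,"dx": 0,"dy": -0.006,"dz": 0,"twist": 0},
  {"jaw": -1,"dx": 0,"dy": -0.006,"dz": 0,"twist": 0},
  {"jaw": -1,"dx": 0,"dy": -0.006,"dz": 0,"twist": 0},
  {"jaw": -1,"dx": 0,"dy": -0.006,"dz": 0,"twist": 0},
])

```text
t: 5.17
eef_pos: [0.4556, -0.1257, 0.0987]
ee_rot: [-3.14, -0.0, -1.424]
force: [0.2, 0.2, 0.4]
width: 0.0005
gripper_force: 0.0
```

```bash
python3 - <<'E'
from h import *
look("wrist",["tally_base"],"pics/w3.png")
E
```

```text
5.17 [ 0.4556 -0.1257  0.0987] [-3.14  -0.    -1.424] [0.2 0.2 0.4] 0.0005
wrist tally_base []
```

View pics/w3.png

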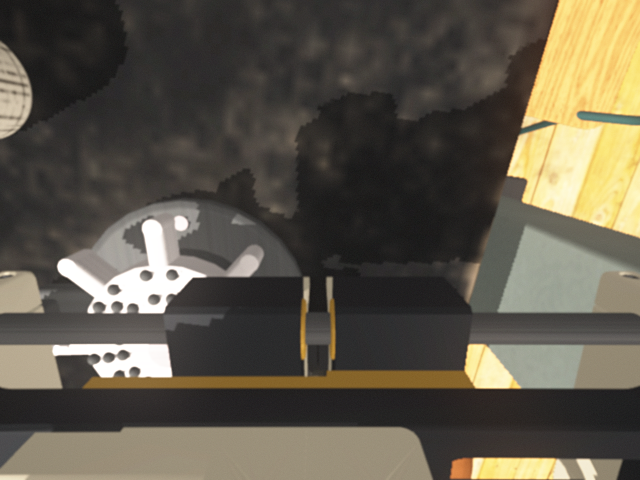

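The fingertips (303–335,278) are beside the gap, with the 225° tooth visible at (250,258) behind them. I enter by 13 mm and push about 40 mm forward.

Call:
move_arm([
  {"jaw": -1,"dx": 0,"dy": -0.0045,"dz": 0,"twist": 0},
  {"jaw": -1,"dx": 0,"dy": -0.0045,"dz": 0,"twist": 0},
  {"jaw": -1,"dx": 0,"dy": -0.0045,"dz": 0,"twist": 0},
  {"jaw": -1,"dx": 0,"dy": 0,"dz": 0,"twist": 0},
])

```text
t: 5.6
eef_pos: [0.4685, -0.1237, 0.098]
ee_rot: [-3.141, -0.0, -1.424]
force: [-0.0, 0.7, -0.1]
width: 0.0002
gripper_force: 0.0
```

Call:
move_arm([
  {"jaw": -1,"dx": -0.0033,"dy": 0,"dz": 0,"twist": 0},
  {"jaw": -1,"dx": -0.0033,"dy": 0,"dz": 0,"twist": 0},
  {"jaw": -1,"dx": -0.0033,"dy": 0,"dz": 0,"twist": 0},
  {"jaw": -1,"dx": -0.0033,"dy": 0,"dz": 0,"twist": 0},
  {"jaw": -1,"dx": -0.0033,"dy": 0,"dz": 0,"twist": 0},
  {"jaw": -1,"dx": -0.0033,"dy": 0,"dz": 0,"twist": 0},
])

```text
t: 6.1
eef_pos: [0.4645, -0.104, 0.0978]
ee_rot: [-3.141, -0.0, -1.424]
force: [1.7, -3.2, -1.2]
width: 0.0008
gripper_force: 1.3
```

Call:
move_arm([
  {"jaw": -1,"dx": -0.0033,"dy": 0,"dz": 0,"twist": 0},
  {"jaw": -1,"dx": -0.0033,"dy": 0,"dz": 0,"twist": 0},
  {"jaw": -1,"dx": -0.0033,"dy": 0,"dz": 0,"twist": 0},
  {"jaw": -1,"dx": -0.0033,"dy": 0,"dz": 0,"twist": 0},
  {"jaw": -1,"dx": -0.0033,"dy": 0,"dz": 0,"twist": 0},
  {"jaw": -1,"dx": -0.0033,"dy": 0,"dz": 0,"twist": 0},
  {"jaw": -1,"dx": 0,"dy": 0,"dz": 0,"twist": 0},
  {"jaw": -1,"dx": 0,"dy": 0,"dz": 0,"twist": 0},
])

```text
t: 6.77
eef_pos: [0.4616, -0.0844, 0.0978]
ee_rot: [3.142, 0.0, -1.423]
force: [-0.1, -0.6, -0.7]
width: 0.0004
gripper_force: 0.0
```

```bash
python3 - <<'E'
from h import *
a=look("side",["wheel_bar"],"pics/s1.png")
b=look("top",["wheel_bar"])
for o in(a,b):
  for q in o["wheel_bar"][:1]:
    d=q[:2]-[.5225,-.0925];print("bar rel pointer deg",np.degrees(np.arctan2(d[1],d[0])-.153))
E
```

```text
6.77 [ 0.4616 -0.0844  0.0978] [ 3.142  0.    -1.423] [-0.1 -0.6 -0.7] 0.0004
side wheel_bar [(0.75, [0.5541, -0.0416, 0.0517]), (0.66, [0.5229, -0.091, -0.0025])]
6.87 [ 0.4616 -0.0847  0.0978] [-3.142  0.    -1.424] [-0.  -0.5 -0.6] 0.0006
top wheel_bar []
bar rel pointer deg 49.400695384601086
```

Click 1 is done: the bar is now about 45° from the pointer and the force is near zero. I go out, back and in, then push again.

Call:
move_arm([
  {"jaw": -1,"dx": 0,"dy": 0.0075,"dz": 0,"twist": 0},
  {"jaw": -1,"dx": 0,"dy": 0.0075,"dz": 0,"twist": 0},
  {"jaw": -1,"dx": 0,"dy": 0.0075,"dz": 0,"twist": 0},
  {"jaw": -1,"dx": 0,"dy": 0.0075,"dz": 0,"twist": 0},
  {"jaw": -1,"dx": 0.01,"dy": 0,"dz": 0,"twist": 0},
  {"jaw": -1,"dx": 0.01,"dy": 0,"dz": 0,"twist": 0},
  {"jaw": -1,"dx": 0.01,"dy": 0,"dz": 0,"twist": 0},
  {"jaw": -1,"dx": 0.01,"dy": 0,"dz": 0,"twist": 0},
  {"jaw": -1,"dx": 0,"dy": 0,"dz": 0,"twist": 0},
])

```text
t: 7.72
eef_pos: [0.4383, -0.1304, 0.0977]
ee_rot: [-3.141, -0.0, -1.425]
force: [-0.0, 0.2, 0.3]
width: 0.0009
gripper_force: 0.0
```

Call:
move_arm([
  {"jaw": -1,"dx": 0,"dy": -0.0075,"dz": 0,"twist": 0},
  {"jaw": -1,"dx": 0,"dy": -0.0075,"dz": 0,"twist": 0},
  {"jaw": -1,"dx": 0,"dy": -0.0075,"dz": 0,"twist": 0},
  {"jaw": -1,"dx": 0,"dy": -0.0075,"dz": 0,"twist": 0},
  {"jaw": -1,"dx": 0,"dy": 0,"dz": 0,"twist": 0},
])

```text
t: 8.13
eef_pos: [0.4696, -0.1237, 0.0978]
ee_rot: [-3.141, -0.0, -1.423]
force: [0.1, -0.3, -0.3]
width: 0.0002
gripper_force: 0.0
```

Call:
move_arm([
  {"jaw": -1,"dx": -0.0033,"dy": 0,"dz": 0,"twist": 0},
  {"jaw": -1,"dx": -0.0033,"dy": 0,"dz": 0,"twist": 0},
  {"jaw": -1,"dx": -0.0033,"dy": 0,"dz": 0,"twist": 0},
  {"jaw": -1,"dx": -0.0033,"dy": 0,"dz": 0,"twist": 0},
  {"jaw": -1,"dx": -0.0033,"dy": 0,"dz": 0,"twist": 0},
  {"jaw": -1,"dx": -0.0033,"dy": 0,"dz": 0,"twist": 0},
])

```text
t: 8.63
eef_pos: [0.4644, -0.1044, 0.0979]
ee_rot: [-3.141, -0.0, -1.424]
force: [1.1, -3.0, -1.5]
width: 0.0005
gripper_force: 1.4
```

Call:
move_arm([
  {"jaw": -1,"dx": -0.0033,"dy": 0,"dz": 0,"twist": 0},
  {"jaw": -1,"dx": -0.0033,"dy": 0,"dz": 0,"twist": 0},
  {"jaw": -1,"dx": -0.0033,"dy": 0,"dz": 0,"twist": 0},
  {"jaw": -1,"dx": -0.0033,"dy": 0,"dz": 0,"twist": 0},
  {"jaw": -1,"dx": -0.0033,"dy": 0,"dz": 0,"twist": 0},
  {"jaw": -1,"dx": -0.0033,"dy": 0,"dz": 0,"twist": 0},
  {"jaw": -1,"dx": 0,"dy": 0,"dz": 0,"twist": 0},
  {"jaw": -1,"dx": 0,"dy": 0,"dz": 0,"twist": 0},
])

```text
t: 9.3
eef_pos: [0.4616, -0.0848, 0.0978]
ee_rot: [3.142, 0.0, -1.423]
force: [0.9, 0.9, -0.5]
width: 0.0004
gripper_force: 0.0
```

```bash
python3 - <<'E'
from h import *
a=look("side",["wheel_bar"],"pics/s2.png")
for q in a["wheel_bar"][:2]:
    d=q[:2]-[.5225,-.0925];print("bar rel pointer deg",np.degrees(np.arctan2(d[1],d[0])-.153))
E
```

```text
9.3 [ 0.4616 -0.0848  0.0978] [ 3.142  0.    -1.423] [ 0.9  0.9 -0.5] 0.0004
side wheel_bar [(0.95, [0.5754, -0.0807, 0.0531])]
bar rel pointer deg 3.808417575949533
```

Click 2 is done: the bar is at the pointer. Now the third.

Call:
move_arm([
  {"jaw": -1,"dx": 0,"dy": 0.0075,"dz": 0,"twist": 0},
  {"jaw": -1,"dx": 0,"dy": 0.0075,"dz": 0,"twist": 0},
  {"jaw": -1,"dx": 0,"dy": 0.0075,"dz": 0,"twist": 0},
  {"jaw": -1,"dx": 0,"dy": 0.0075,"dz": 0,"twist": 0},
  {"jaw": -1,"dx": 0.01,"dy": 0,"dz": 0,"twist": 0},
  {"jaw": -1,"dx": 0.01,"dy": 0,"dz": 0,"twist": 0},
  {"jaw": -1,"dx": 0.01,"dy": 0,"dz": 0,"twist": 0},
  {"jaw": -1,"dx": 0.01,"dy": 0,"dz": 0,"twist": 0},
  {"jaw": -1,"dx": 0,"dy": 0,"dz": 0,"twist": 0},
])

```text
t: 10.15
eef_pos: [0.4384, -0.1308, 0.0977]
ee_rot: [-3.141, -0.0, -1.425]
force: [0.4, 0.5, -0.0]
width: 0.0005
gripper_force: 0.0
```

Call:
move_arm([
  {"jaw": -1,"dx": 0,"dy": -0.0075,"dz": 0,"twist": 0},
  {"jaw": -1,"dx": 0,"dy": -0.0075,"dz": 0,"twist": 0},
  {"jaw": -1,"dx": 0,"dy": -0.0075,"dz": 0,"twist": 0},
  {"jaw": -1,"dx": 0,"dy": -0.0075,"dz": 0,"twist": 0},
  {"jaw": -1,"dx": 0,"dy": 0,"dz": 0,"twist": 0},
])

```text
t: 10.57
eef_pos: [0.4697, -0.1241, 0.0978]
ee_rot: [-3.141, -0.0, -1.423]
force: [0.3, -0.0, -0.1]
width: 0.0002
gripper_force: 0.0
```

Call:
move_arm([
  {"jaw": -1,"dx": -0.0033,"dy": 0,"dz": 0,"twist": 0},
  {"jaw": -1,"dx": -0.0033,"dy": 0,"dz": 0,"twist": 0},
  {"jaw": -1,"dx": -0.0033,"dy": 0,"dz": 0,"twist": 0},
  {"jaw": -1,"dx": -0.0033,"dy": 0,"dz": 0,"twist": 0},
  {"jaw": -1,"dx": -0.0033,"dy": 0,"dz": 0,"twist": 0},
  {"jaw": -1,"dx": -0.0033,"dy": 0,"dz": 0,"twist": 0},
])

```text
t: 11.07
eef_pos: [0.4644, -0.1048, 0.0978]
ee_rot: [-3.141, -0.0, -1.424]
force: [0.8, -2.7, -1.5]
width: 0.0
gripper_force: 1.5
```

Call:
move_arm([
  {"jaw": -1,"dx": -0.0033,"dy": 0,"dz": 0,"twist": 0},
  {"jaw": -1,"dx": -0.0033,"dy": 0,"dz": 0,"twist": 0},
  {"jaw": -1,"dx": -0.0033,"dy": 0,"dz": 0,"twist": 0},
  {"jaw": -1,"dx": -0.0033,"dy": 0,"dz": 0,"twist": 0},
  {"jaw": -1,"dx": -0.0033,"dy": 0,"dz": 0,"twist": 0},
  {"jaw": -1,"dx": -0.0033,"dy": 0,"dz": 0,"twist": 0},
  {"jaw": -1,"dx": 0,"dy": 0,"dz": 0,"twist": 0},
  {"jaw": -1,"dx": 0,"dy": 0,"dz": 0,"twist": 0},
])

```text
t: 11.73
eef_pos: [0.4617, -0.0852, 0.0978]
ee_rot: [3.142, 0.0, -1.423]
force: [-0.4, -0.5, -0.2]
width: 0.0007
gripper_force: 0.0
```

```bash
python3 - <<'E'
from h import *
a=look("side",["wheel_bar"],"pics/s3.png")
b=look("top",["wheel_bar"],"pics/t3.png")
for q in a["wheel_bar"][:2]+b["wheel_bar"][:2]:
    d=q[:2]-[.5225,-.0925];print("bar rel pointer deg",np.degrees(np.arctan2(d[1],d[0])-.153))
E
```

```text
11.73 [ 0.4617 -0.0852  0.0978] [ 3.142  0.    -1.423] [-0.4 -0.5 -0.2] 0.0007
side wheel_bar [(0.75, [0.5679, -0.1247, 0.0487])]
11.83 [ 0.4617 -0.0855  0.0977] [ 3.142  0.    -1.424] [-0.6  0.1 -0.5] 0.0003
top wheel_bar []
bar rel pointer deg -44.11246817696506
```

Click 3 is done: the bar is at −45°, so 1 dot is at the pointer. Now the fourth and last, after which I withdraw upward and outward.

Call:
move_arm([
  {"jaw": -1,"dx": 0,"dy": 0.0075,"dz": 0,"twist": 0},
  {"jaw": -1,"dx": 0,"dy": 0.0075,"dz": 0,"twist": 0},
  {"jaw": -1,"dx": 0,"dy": 0.0075,"dz": 0,"twist": 0},
  {"jaw": -1,"dx": 0,"dy": 0.0075,"dz": 0,"twist": 0},
  {"jaw": -1,"dx": 0.01,"dy": 0,"dz": 0,"twist": 0},
  {"jaw": -1,"dx": 0.01,"dy": 0,"dz": 0,"twist": 0},
  {"jaw": -1,"dx": 0.01,"dy": 0,"dz": 0,"twist": 0},
  {"jaw": -1,"dx": 0.01,"dy": 0,"dz": 0,"twist": 0},
  {"jaw": -1,"dx": 0,"dy": 0,"dz": 0,"twist": 0},
])

```text
t: 12.68
eef_pos: [0.4384, -0.1312, 0.0977]
ee_rot: [-3.142, -0.0, -1.425]
force: [-0.4, -0.0, 0.6]
width: 0.0006
gripper_force: 0.0
```

Call:
move_arm([
  {"jaw": -1,"dx": 0,"dy": -0.0075,"dz": 0,"twist": 0},
  {"jaw": -1,"dx": 0,"dy": -0.0075,"dz": 0,"twist": 0},
  {"jaw": -1,"dx": 0,"dy": -0.0075,"dz": 0,"twist": 0},
  {"jaw": -1,"dx": 0,"dy": -0.0075,"dz": 0,"twist": 0},
  {"jaw": -1,"dx": 0,"dy": 0,"dz": 0,"twist": 0},
])

```text
t: 13.1
eef_pos: [0.4697, -0.1245, 0.0978]
ee_rot: [-3.141, -0.0, -1.423]
force: [1.1, -1.0, 0.2]
width: 0.0009
gripper_force: 0.0
```

Call:
move_arm([
  {"jaw": -1,"dx": -0.0033,"dy": 0,"dz": 0,"twist": 0},
  {"jaw": -1,"dx": -0.0033,"dy": 0,"dz": 0,"twist": 0},
  {"jaw": -1,"dx": -0.0033,"dy": 0,"dz": 0,"twist": 0},
  {"jaw": -1,"dx": -0.0033,"dy": 0,"dz": 0,"twist": 0},
  {"jaw": -1,"dx": -0.0033,"dy": 0,"dz": 0,"twist": 0},
  {"jaw": -1,"dx": -0.0033,"dy": 0,"dz": 0,"twist": 0},
])

```text
t: 13.6
eef_pos: [0.4644, -0.1052, 0.0978]
ee_rot: [3.142, -0.0, -1.424]
force: [1.6, -4.0, -1.1]
width: 0.0007
gripper_force: 1.5
```

Call:
move_arm([
  {"jaw": -1,"dx": -0.0033,"dy": 0,"dz": 0,"twist": 0},
  {"jaw": -1,"dx": -0.0033,"dy": 0,"dz": 0,"twist": 0},
  {"jaw": -1,"dx": -0.0033,"dy": 0,"dz": 0,"twist": 0},
  {"jaw": -1,"dx": -0.0033,"dy": 0,"dz": 0,"twist": 0},
  {"jaw": -1,"dx": -0.0033,"dy": 0,"dz": 0,"twist": 0},
  {"jaw": -1,"dx": -0.0033,"dy": 0,"dz": 0,"twist": 0},
  {"jaw": -1,"dx": 0,"dy": 0,"dz": 0,"twist": 0},
  {"jaw": -1,"dx": 0,"dy": 0,"dz": 0,"twist": 0},
])

```text
t: 14.27
eef_pos: [0.4618, -0.0856, 0.0978]
ee_rot: [3.142, 0.0, -1.423]
force: [0.4, 0.4, -0.0]
width: 0.0007
gripper_force: 0.0
```

Call:
move_arm([
  {"jaw": -1,"dx": 0,"dy": 0.0075,"dz": 0,"twist": 0},
  {"jaw": -1,"dx": 0,"dy": 0.0075,"dz": 0,"twist": 0},
  {"jaw": -1,"dx": 0,"dy": 0.0075,"dz": 0,"twist": 0},
  {"jaw": -1,"dx": 0,"dy": 0.0075,"dz": 0,"twist": 0},
  {"jaw": -1,"dx": 0,"dy": 0,"dz": -0.02,"twist": 0},
  {"jaw": -1,"dx": 0.01,"dy": 0,"dz": -0.02,"twist": 0},
  {"jaw": -1,"dx": 0.01,"dy": 0,"dz": -0.02,"twist": 0},
  {"jaw": -1,"dx": 0.01,"dy": 0,"dz": -0.02,"twist": 0},
  {"jaw": -1,"dx": 0.01,"dy": 0,"dz": -0.02,"twist": 0},
  {"jaw": -1,"dx": 0,"dy": 0,"dz": -0.02,"twist": 0},
  {"jaw": -1,"dx": 0,"dy": 0,"dz": -0.01,"twist": 0},
  {"jaw": -1,"dx": 0,"dy": 0,"dz": 0,"twist": 0},
])

```text
t: 15.27
eef_pos: [0.4384, -0.1302, 0.2301]
ee_rot: [-3.137, -0.0, -1.424]
force: [0.4, -0.9, 0.2]
width: 0.0002
gripper_force: 0.0
```

```bash
python3 - <<'E'
from h import *
a=look("side",["wheel_bar"]);b=look("wrist",["wheel_bar"],"pics/w4.png")
for q in a["wheel_bar"][:2]+b["wheel_bar"][:2]:
    d=q[:2]-[.5225,-.0925];print("bar rel pointer deg",np.degrees(np.arctan2(d[1],d[0])-.153))
im=cv2.imread("pics/w4.png");cv2.imwrite("pics/w4c.png",cv2.resize(im[130:330,60:330],None,fx=2.9,fy=2.9,interpolation=cv2.INTER_CUBIC))
E
```

```text
15.27 [ 0.4384 -0.1302  0.2301] [-3.137 -0.    -1.424] [ 0.4 -0.9  0.2] 0.0002
side wheel_bar [(0.89, [0.533, -0.144, 0.0501])]
15.37 [ 0.4373 -0.1299  0.2277] [-3.141  0.    -1.424] [-0.6  0.1 -0.7] 0.0002
wrist wheel_bar [(0.57, [0.6385, -0.1979, 0.0026]), (0.56, [0.5334, -0.1512, 0.0488])]
bar rel pointer deg -87.2425325616042
bar rel pointer deg -51.02518899393526
bar rel pointer deg -88.24681786560615
```

View pics/w4c.png

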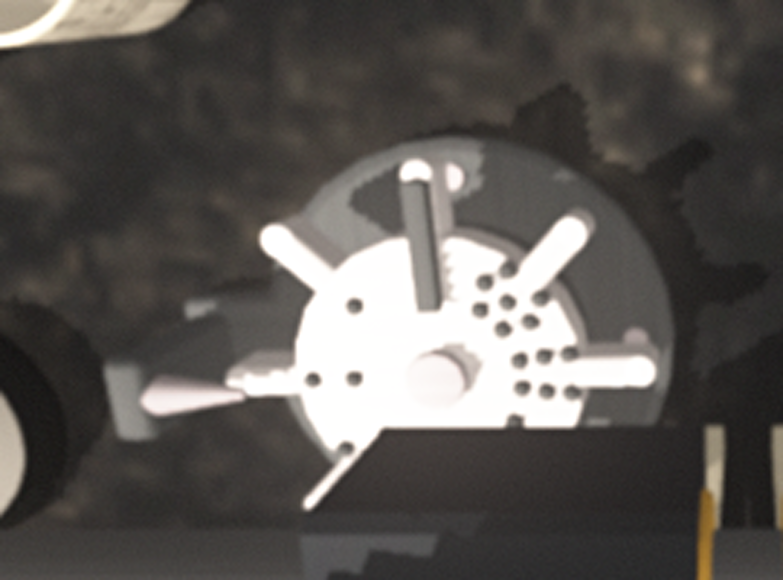

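The crop shows the bar at the top (425,240), one dot at (355,305) and two dots (313,380), (355,378) in the field at the pointer (190,395). That is the target, and the hand is clear.

```bash
python3 -c "
from station import arm
print(arm.job_done())"
```

```text
the job is handed in; nothing more can be done
None
```

I turned the wheel forward four clicks, from 6 dots past the bar to 2, matching the two brownies on the board with the handle; the hand is clear and the job is handed in, with no verdict shown.

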